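# Slide the bottle caddy into the corner stop

## Task

Park the loaded bottle caddy in the corner stop: push it, low on its base so that it slides and never tips, until its base sits flush against both the long back fence and the short side cheek. Push gently and do not lift it, do not touch its carrying handle, leave the bottle, jar and beaker standing nearby alone, and take the hand away at the end.

Things in the scene. Friction and masses are not known exactly. Their poses are not given: they have to be found in the camera images.
- caddy: Tall green bottle caddy, 0.6 to 0.95 kg, loose on the table on a grippy rubber sole; slides at 4 to 11 N, tips if pushed much above 50 mm. Origin: centre of its underside, z up. Base slab 110 (x) by 150 (y) mm, upright faces up to 30 mm high; above it a carrier 42 (x) by 116 (y) mm, walls to 80 mm, with three amber bottles, caps ending at 140 mm. Starts clear of both stops, up to 15 degrees askew to them.
- caddy_handle: The caddy's fixed carrying handle, not to be touched: a round green bar, 16 mm diameter, 126 mm long along the caddy's y, its axis 185 mm above the table over the middle of the caddy, on two thin flat posts. Same origin and axes as the caddy.
- dock: Corner stop of aluminium angle fixed to the table, bars 28 mm high, 6 mm thick. Origin: inside corner at table level. Its +y runs along the inner face of the back fence (344 mm long), its -x along the inner face of the side cheek (114 mm long); x points away from the robot, yawed up to 7 degrees. Parked: caddy origin at x = -55, y = +75 mm in this frame, axes parallel.
- flask: Bystander: white capped bottle, 60 mm diameter, 170 mm high, standing loose beyond the corner, behind the line of the fence. Origin: centre of its underside.
- jar: Bystander: amber jar with white lid, 64 mm diameter, 75 mm high, standing loose on the robot's side of the side cheek, to the right of the caddy. Origin: centre of its underside.
- beaker: Bystander: open glass beaker, 68 mm rim diameter, 85 mm high, standing loose on the other side of the side cheek (dock y < 0). Origin: centre of its underside.

How it is judged:
By the outcome, as a careful person would: the job done as asked, in the order asked, and still so for the second after the job is handed in, with the robot touching nothing.
It also fails if it takes over 61 s, if anything falls off the work surface, if the arm or the gripper's body presses on something with over 40 N, if the wrist force passes 120 N, or if a joint passes its speed limit or range.

## Robot

A 6-joint arm with a two-finger parallel gripper is mounted at the origin on the work surface. World frame = base frame: x ahead of the robot, y to its left, z up, the work surface at z = 0. Lengths are in m, angles in rad, forces in N, time in s.
With the tool pointing down it reaches from about 0.35 to 0.975 m from the base axis. Payload 4.9 kg.
Tool frame: the origin (TCP) lies on the centre line of the jaws, within the pads' length; the fingertips stand ctrl.tcp_to_tips ahead of it and the grasp point (between the pads) lies 3 mm ahead of it (ctrl.tcp_to_tips is the distance from the TCP to the fingertips, in m); z points along the fingers, y is the direction in which the jaws open and shut (so a half turn about z gives the same grasp; the last joint's range is limited). The gripper opens to 85 mm and grips with 20 to 120 N. Pads are 22 mm wide; open, the fingers measure 114 mm over their backs; the gripper's body (76 mm by 85 mm) begins 54 mm behind the grasp point. The pads swing forward as they close: fully open they stand 13 mm farther back than shut.
Start: joints at [1.176, 0.053, 1.613, -0, 1.476, -0.119], TCP at [0.17, 0.601, 0.253] pointing down, gripper open.
Joint ranges: [-3.01, 3.01], [-1.01, 2.22], [0.06, 2.58], [-1.02, 4.17], [0.09, 2.62], [-3.14, 3.14]. Speed limits (rad/s): [2.57, 2.57, 3.14, 3.14, 3.14, 3.14].

## Interface

Orientations are given as a rotation vector (axis times angle).
In Python, from station import ctrl, vision gives the robot as it stands.
- The arm moves only by the tool jog_arm, never from a script. Its argument "deltas" is a list of rows, each a list of 7 numbers: the turn, a rotation vector about the tool's x, y, z in rad, then the shift along the tool's x, y, z in cm, then the opening, from 0 (shut) to 1 (fully open). A call has 1 to 12 rows; each row shifts and turns the commanded pose from where the row before left it, along the tool's axes as they then stand; what a row does not reach is not made up. A row lasts 1/12 s, in which the tool goes at most 41.7 mm and 7.16 degrees, less where a joint would pass 70% of its speed; a pose out of reach is approached as far as the arm can. A call with a gripper value outside its range is refused whole. The fingers move at their own pace and stop on an object; "grip_force" is the grip in N (left out, the last holds). Time passes only in rows, so rows that do not move let the fingers close. It gives the time, the measured TCP pose, the force and the opening at its end, in the units of the state.
- ctrl.get_obs(): the state, without advancing time (a new reading comes with each control period).
- vision.get_image(name): name is "scene" or "top" or "wrist"; returns (picture, depth): 400x640x3 uint8, red, green, blue; 400x640 float32, m along the optical axis (not along the pixel's ray), 0 where there is no reading.
- vision.calibration(name): a dict with "fx", "fy", "cx", "cy" (pixels), "dist" ([k1, k2, p1, p2, k3] as OpenCV has them; the pictures are not rectified), "rvec" (rotation vector, rad) and "tvec" (3), from world to camera coordinates, as OpenCV has them; the wrist camera has in their place "hand_eye" (4x4, takes a point from camera to tool coordinates, whose origin is the TCP and whose axes are the flange's). Camera axes: x right, y down, z forward; pixel columns grow to the right and rows downward; lengths in m; the calibration is good to about 2 mm. A picture is of the moment at which its call begins: read the wrist's pose just before it. calibration takes no time and is no camera call.
- ctrl.finish_job(): hands the job in, once; it reports no verdict.
The state is a dict: "t": time; "q": joint angles; "dq": joint speeds; "effort": joint torques, N m; "tool_pos": TCP position; "tool_rot": TCP orientation; "contact_force": force on the tool from outside, world axes, zero at the start; "wrist_torque": the same for the moment, N m; "opening": finger opening in m.
Only numpy, scipy, OpenCV 4.12 (cv2) and the standard library are available. Lean on these libraries where they do the work, as an engineer would, in place of code of your own. Each camera call takes 0.05 s, during which the arm holds its last target. There are 200 camera calls.

## Working session

There is one attempt and no reset: what is moved stays moved. The work goes in short steps, Python scripts to look and compute and a tool call to move; the robot and the scene stay as the last step left them, time stands still between calls to the robot, and variables do not carry over. Pictures are saved under pics/ and viewed, about 8 in all and at most 12, crops included, and the job is handed in when it is done.

Besides the shell and the picture viewer there is one more tool, called as a command line: name --pt "numbers of a row" for each row, then --argument value for the rest. jog_arm: Moves the arm, as the interface text tells. Its arguments: {"type":"object","properties":{"deltas":{"type":"array"},"grip_force":{"type":"number"}},"required":["deltas"]}

```bash
mkdir -p pics; ls; python3 - <<'E'
from station import ctrl, vision
import cv2,numpy as np
print(ctrl.get_obs(), ctrl.tcp_to_tips)
for n in ("scene","top"):
    im,d=vision.get_image(n); cv2.imwrite(f"pics/{n}0.png",im[:,:,::-1]); np.savez(f"{n}0.npz",im=im,d=d)
    c=vision.calibration(n); R=cv2.Rodrigues(np.array(c["rvec"]))[0]; print(n,c,-R.T@np.array(c["tvec"]).ravel())
E
```

```text
pics
{'t': 0.0, 'q': array([ 1.17597040e+00,  5.33280265e-02,  1.61431618e+00, -1.97960231e-05,
        1.47598276e+00, -1.18945285e-01]), 'dq': array([ 1.06727025e-03, -1.72038469e-05,  5.57303749e-04,  9.40515550e-04,
       -2.08917313e-03, -9.91701214e-04]), 'effort': array([ 2.64501585e-03, -3.93682551e+01, -3.70177317e+01,  3.59040473e-05,
        7.12262525e-03, -7.80716164e-06]), 'tool_pos': array([0.16999197, 0.60083141, 0.25206759]), 'tool_rot': array([-4.31907735e-01, -3.11125746e+00,  3.09800831e-03]), 'contact_force': array([ 0.10274414, -1.06156174, -0.04639289]), 'wrist_torque': array([0.02162843, 0.02359149, 0.02654751]), 'opening': 0.08546765087222667} 0.022
scene {'fx': 442.11634784947853, 'fy': 442.11634784947853, 'cx': 321.7932419825498, 'cy': 201.0801079237704, 'dist': array([-0.05549999,  0.        ,  0.        ,  0.        ,  0.        ]), 'rvec': array([ 1.83245539,  1.47560274, -0.67427011]), 'tvec': array([-0.02996621, -0.35588903,  1.19638128])} [ 1.12600156 -0.23711654  0.48454038]
top {'fx': 476.03146098646846, 'fy': 476.03146098646846, 'cx': 330.5733726465313, 'cy': 206.25194644884422, 'dist': array([0.02042415, 0.        , 0.        , 0.        , 0.        ]), 'rvec': array([ 2.16568019, -2.17133843,  0.09157947]), 'tvec': array([-0.10632107,  0.61780102,  0.74477053])} [ 0.54479295 -0.11538329  0.79846901]
```

View pics/top0.png

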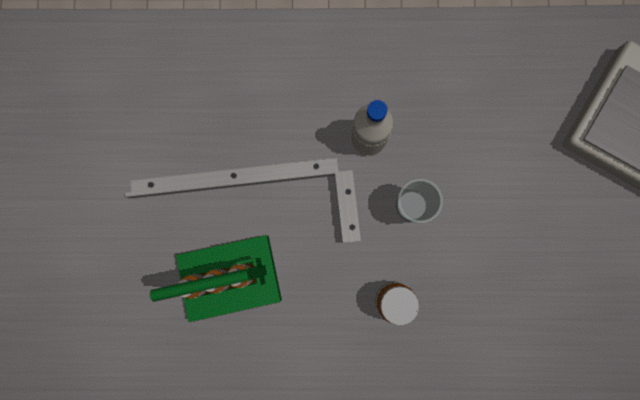

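View pics/scene0.png

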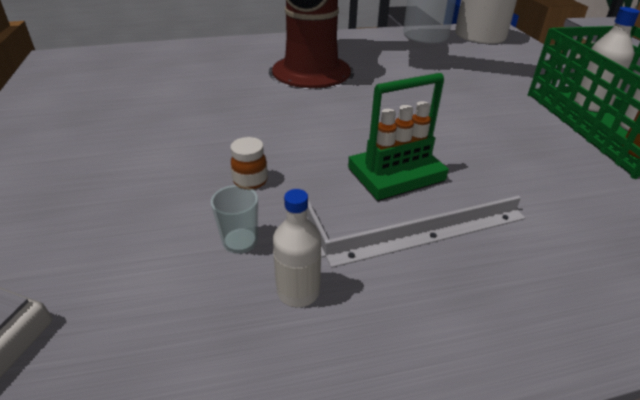

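Top view: caddy base at about (228,278), fence inner edge from (130,194) to (337,172), cheek inner edge from (337,172) to (343,242), jar (398,304), beaker (419,201), bottle (372,130). The scene view agrees with this.

```bash
cat > h.py <<'E'
from station import ctrl, vision
import cv2,numpy as np
def rays(n,uv):
    c=vision.calibration(n); K=np.array([[c["fx"],0,c["cx"]],[0,c["fy"],c["cy"]],[0,0,1]])
    p=cv2.undistortPoints(np.array(uv,float).reshape(-1,1,2),K,np.array(c["dist"]))[:,0]
    R=cv2.Rodrigues(np.array(c["rvec"]))[0]; t=np.array(c["tvec"]).ravel()
    return -R.T@t, np.c_[p,np.ones(len(p))]@R      # centre, dirs with unit depth
def plane(n,uv,z):
    o,d=rays(n,uv); return o+d*((z-o[2])/d[:,2])[:,None]
def cloud(n,d):
    v,u=np.mgrid[:400,:640]; o,r=rays(n,np.c_[u.ravel(),v.ravel()])
    return (o+r*d.reshape(-1,1)).reshape(400,640,3)
def line(P):  # robust x-y line: point, dir
    vx,vy,x,y=cv2.fitLine(P[:,:2].astype(np.float32),cv2.DIST_HUBER,0,.001,.001).ravel(); return np.array([x,y]),np.array([vx,vy])
def caddy(n,im,d):
    P=cloud(n,d); h=cv2.cvtColor(im,cv2.COLOR_RGB2HSV)
    g=(h[...,0]>45)&(h[...,0]<80)&(h[...,1]>150)&(np.abs(P[...,2]-.03)<.008)&(d>0)
    g=cv2.morphologyEx(g.astype(np.uint8),cv2.MORPH_OPEN,np.ones((3,3)))
    k,l,s,_=cv2.connectedComponentsWithStats(g)
    vs,us=np.nonzero(g); Q=plane(n,np.c_[us,vs],.03)[:,:2]
    (c,sz,a)=cv2.minAreaRect(Q.astype(np.float32)); return c,sz,a,Q
def dock(n,im):
    g=cv2.cvtColor(im,cv2.COLOR_RGB2HSV); m=((g[...,2]>125)&(g[...,1]<60)).astype(np.uint8)
    return m
E
python3 - <<'E'
from h import *
z=np.load("top0.npz"); im,d=z["im"],z["d"]
c,sz,a,Q=caddy("top",im,d); print("caddy",c,sz,a,len(Q))
P=cloud("top",d)
print("table z",np.median(P[300:380,100:300,2]))
g=im.astype(int).sum(2)
for u in (150,200,250,300): print(u,g[155:200,u].tolist(),(P[165:200:3,u,2]*1e3).round().tolist())
for v in (190,205,220,235): print(v,g[v,325:365].tolist(),(P[v,330:362:3,2]*1e3).round().tolist())
for nm,(u0,u1,v0,v1),zt in (("flask",(340,400,95,160),.17),("jar",(370,425,278,330),.075),("beak",(390,450,175,228),.085)):
    q=P[v0:v1,u0:u1].reshape(-1,3); q=q[q[:,2]>.03]; print(nm,q.min(0),q.max(0))
E
```

```text
caddy (0.503311812877655, 0.056487154215574265) (0.1077362671494484, 0.14948178827762604) 12.348145484924316 3937
table z 0.0004901324831235176
150 [330, 323, 320, 325, 324, 328, 321, 328, 342, 334, 328, 332, 340, 321, 328, 325, 320, 332, 322, 331, 334, 327, 337, 364, 400, 397, 345, 212, 140, 139, 141, 163, 267, 374, 400, 401, 403, 400, 346, 215, 175, 254, 315, 328, 317] [-2.0, -1.0, -2.0, -0.0, 1.0, 3.0, 7.0, 4.0, 4.0, 29.0, 15.0, -1.0]
200 [312, 315, 313, 317, 316, 319, 322, 320, 324, 327, 317, 317, 324, 316, 323, 324, 330, 351, 375, 391, 397, 399, 393, 383, 390, 401, 402, 404, 392, 393, 395, 398, 380, 277, 175, 216, 299, 325, 326, 335, 321, 314, 331, 321, 325] [1.0, 1.0, -1.0, 3.0, 2.0, 4.0, 4.0, 30.0, 18.0, -1.0, 2.0, 2.0]
250 [321, 321, 323, 336, 329, 322, 333, 328, 320, 329, 320, 334, 367, 395, 401, 395, 402, 393, 397, 397, 401, 404, 404, 401, 402, 409, 402, 358, 222, 186, 272, 328, 330, 319, 320, 336, 326, 323, 316, 332, 328, 322, 317, 316, 330] [-0.0, 4.0, 6.0, 3.0, 3.0, 28.0, 20.0, 2.0, 3.0, 1.0, 2.0, -2.0]
300 [339, 331, 331, 340, 342, 329, 360, 411, 414, 420, 424, 415, 419
[... 827 characters left out ...]
188, 207, 320, 411, 432, 423, 415, 426, 418, 420, 427, 424, 424, 420, 423, 419, 420, 430, 430, 419, 369, 329, 329, 321, 324, 329, 324] [2.0, -1.0, 1.0, 1.0, 30.0, 6.0, -0.0, 6.0, 5.0, 5.0, -1.0]
235 [329, 321, 334, 342, 326, 326, 327, 336, 323, 238, 209, 202, 209, 201, 202, 189, 244, 371, 427, 436, 433, 423, 428, 425, 427, 427, 435, 429, 423, 434, 423, 433, 423, 432, 415, 364, 328, 324, 330, 320] [0.0, 3.0, 2.0, 1.0, 27.0, 29.0, 4.0, 4.0, 5.0, 3.0, 0.0]
flask [ 0.54479295 -0.20044255  0.03002102] [ 0.76280546 -0.11538329  0.79846901]
jar [ 0.43389819 -0.23876913  0.03014038] [ 0.54479295 -0.11538329  0.79846901]
beak [ 0.54479295 -0.27626359  0.03015616] [ 0.65351331 -0.11538329  0.79846901]
```

```bash
cat >> h.py <<'E'
def dockpose():
    F=plane("top",[(150,193.3),(200,187.8),(250,182.4),(300,176.5)],.028); C=plane("top",[(336.4,190),(338.2,205),(339.8,220),(341.5,235)],.028)
    pf,df=line(F); pc,dc=line(C)
    if df[1]<0: df=-df
    if dc[0]>0: dc=-dc
    s=np.linalg.solve(np.c_[df,-dc],pc-pf); o=pf+s[0]*df
    yaw=np.arctan2(-df[0],df[1]); yaw2=np.arctan2(-dc[1],-dc[0])
    return o,yaw,yaw2
def todock(p,o,yaw):
    c,s=np.cos(yaw),np.sin(yaw); return (np.asarray(p)-o)@np.array([[c,-s],[s,c]])
E
python3 - <<'E'
from h import *
z=np.load("top0.npz"); im,d=z["im"],z["d"]
o,y1,y2=dockpose(); print("dock",o,np.degrees([y1,y2]))
c,sz,a,Q=caddy("top",im,d)
cp=todock(cv2.boxPoints((c,sz,a)),o,y1); print("caddy in dock mm",todock(c,o,y1)*1e3,"\n",cp*1e3); print("world corners",cv2.boxPoints((c,sz,a)))
P=cloud("top",d)
for nm,(u0,u1,v0,v1) in (("flask",(340,400,95,160)),("jar",(370,425,278,330)),("beak",(390,450,175,228))):
    q=P[v0:v1,u0:u1][d[v0:v1,u0:u1]>0]; q=q[(q[:,2]>.04)]; print(nm,q.min(0),q.max(0))
# scene check of dock: caddy too
z=np.load("scene0.npz"); print("scene",caddy("scene",z["im"],z["d"])[:3])
E
```

```text
dock [ 0.6726172  -0.11446659] [6.2576523 6.1897354]
caddy in dock mm [-149.66273081  188.3893975 ] 
 [[-211.15674   256.99304 ]
 [-195.29686   108.35501 ]
 [ -88.16875   119.785736]
 [-104.02861   268.42377 ]]
world corners [[ 0.43470642  0.11797924]
 [ 0.4666733  -0.02804448]
 [ 0.5719172  -0.00500493]
 [ 0.5399503   0.14101878]]
flask [ 0.70455186 -0.20044255  0.04042977] [ 0.76280546 -0.14178388  0.17316143]
jar [ 0.43389819 -0.23876913  0.04008516] [ 0.49518315 -0.17994857  0.07905861]
beak [ 0.58798575 -0.27626359  0.04005624] [ 0.65351331 -0.20915037  0.08875067]
scene ((0.4750761389732361, 0.39953678846359253), (0.3382246196269989, 0.8310303092002869), 23.175649642944336)
```

```bash
cat >> h.py <<'E'
from scipy.spatial.transform import Rotation as Ro
O,YAW,_=dockpose(); RD=Ro.from_euler("z",YAW)
def goal(dx,dy,tipz,face,tilt,ref=None):
    """tip centre at dock mm (dx,dy), tip height mm; face 'x': jaws along dock y, leaning back to -x; 'y': jaws along dock x, leaning to +y"""
    if face=='x': zt=RD.apply([np.sin(tilt),0,-np.cos(tilt)]); yt=RD.apply([0,1,0])
    else: zt=RD.apply([0,-np.sin(tilt),-np.cos(tilt)]); yt=RD.apply([-1,0,0])
    R=Ro.from_matrix(np.c_[np.cross(yt,zt),yt,zt])
    tip=np.r_[O,0]+RD.apply(np.array([dx,dy,tipz])/1e3)
    return tip-.022*zt,R
def plan(*a,**k):
    p,R=goal(*a,**k); s=ctrl.get_obs(); R0=Ro.from_rotvec(s["tool_rot"])
    print("t",round(s["t"],2),"goal tcp",p.round(4),"F",s["contact_force"].round(1))
    print(" turn(tool)",(R0.inv()*R).as_rotvec().round(3)," shift cm in present axes",(R0.inv().apply(p-s["tool_pos"])*100).round(2)," in goal axes",(R.inv().apply(p-s["tool_pos"])*100).round(2))
def tipdock():
    s=ctrl.get_obs(); R=Ro.from_rotvec(s["tool_rot"]); tip=s["tool_pos"]+R.apply([0,0,.022])
    print("tip dock mm",(RD.inv().apply(tip-np.r_[O,0])*1e3).round(1),"open",round(s["opening"],4),"F dock",RD.inv().apply(s["contact_force"]).round(1))
E
python3 - <<'E'
from h import *
z=np.load("scene0.npz"); P=cloud("scene",z["d"])
for uv in ((540,90),(640,150),(555,35),(600,90)): print(uv,P[min(uv[1],399),min(uv[0],639)])
print(vision.calibration("wrist")["hand_eye"])
tipdock(); plan(-255,188,210,'x',.175); plan(-255,188,14,'x',.175)
E
```

```text
(540, 90) [0.24698868 0.54201024 0.01485901]
(640, 150) [0.58528669 0.51864    0.05279941]
(555, 35) [0.27001607 0.51158713 0.16413536]
(600, 90) [0.35850936 0.61130764 0.06296996]
[[ 6.36783999e-04 -9.62328679e-01 -2.71888042e-01  6.86119824e-02]
 [ 9.99999784e-01  6.56222905e-04  1.94261609e-05  4.78357194e-04]
 [ 1.59724809e-04 -2.71887996e-01  9.62328890e-01 -1.20578923e-01]
 [ 0.00000000e+00  0.00000000e+00  0.00000000e+00  1.00000000e+00]]
tip dock mm [-421.7  765.9  230.2] open 0.0853 F dock [ 0.8 -0.6  0. ]
t 0.1 goal tcp [0.3948 0.0442 0.2317] F [ 0.9 -0.5  0. ]
 turn(tool) [-0.035 -0.173 -0.384]  shift cm in present axes [-36.79 -47.44   2.13]  in goal axes [-15.68 -57.79   4.86]
t 0.1 goal tcp [0.3948 0.0442 0.0357] F [ 0.9 -0.5  0. ]
 turn(tool) [-0.035 -0.173 -0.384]  shift cm in present axes [-36.8  -47.4   21.73]  in goal axes [-12.26 -57.79  24.16]
```

jog_arm --pt "0 0 0 0 -4 0 0.4" --pt "0 0 0 0 -4 0 0.4" --pt "0 0 0 -2.63 -2.81 0.15 0.4" --pt "0 0 0 -2.63 -2.81 0.15 0.4" --pt "0 0 0 -2.63 -2.81 0.15 0.4" --pt "0 0 0 -2.63 -2.81 0.15 0.4" --pt "0 0 0 -2.63 -2.81 0.15 0.4" --pt "0 0 0 -2.63 -2.81 0.15 0.4" --pt "0 0 0 -2.63 -2.81 0.15 0.4" --pt "0 0 0 -2.63 -2.81 0.15 0.4" --pt "0 0 0 -2.63 -2.81 0.15 0.4" --pt "0 0 0 -2.63 -2.81 0.15 0.4"

```text
t: 1.1
tool_pos: [0.3251, 0.1806, 0.2379]
tool_rot: [0.431, 3.111, 0.0]
contact_force: [1.5, 0.7, 0.5]
opening: 0.0337
```

jog_arm --pt "0 0 0 -2.63 -2.81 0.15 0.4" --pt "0 0 0 -2.63 -2.81 0.15 0.4" --pt "0 0 0 -2.63 -2.81 0.15 0.4" --pt "0 0 0 -2.63 -2.81 0.15 0.4" --pt "-0.009 -0.043 -0.096 0 0 0 0.4" --pt "-0.009 -0.043 -0.096 0 0 0 0.4" --pt "-0.009 -0.043 -0.096 0 0 0 0.4" --pt "-0.009 -0.043 -0.096 0 0 0 0.4" --pt "0 0 0 0 0 0 0.4" --pt "0 0 0 0 0 0 0.4"

```text
t: 1.93
tool_pos: [0.3951, 0.0455, 0.232]
tool_rot: [-0.158, 2.964, 0.018]
contact_force: [-0.4, -0.2, -0.3]
opening: 0.0341
```

```bash
sed -i "s/yt=RD.apply(\[-1,0,0\])/yt=RD.apply([1,0,0])/" h.py; python3 - <<'E'
from h import *
print(ctrl.get_obs()["q"].round(2),ctrl.tcp_to_tips)
tipdock(); plan(-255,188,14,'x',.175)
E
```

```text
[-0.1  -0.67  2.23  0.04  1.42 -1.78] 0.022
tip dock mm [-254.6  189.3  210.3] open 0.0341 F dock [-0.4 -0.2 -0.3]
t 1.93 goal tcp [0.3948 0.0442 0.0357] F [-0.4 -0.2 -0.3]
 turn(tool) [ 0.002 -0.001 -0.003]  shift cm in present axes [ 3.43 -0.18 19.33]  in goal axes [ 3.46 -0.12 19.32]
```

jog_arm --pt "0 0 0 0.43 -0.02 2.41 0.4" --pt "0 0 0 0.43 -0.02 2.41 0.4" --pt "0 0 0 0.43 -0.02 2.41 0.4" --pt "0 0 0 0.43 -0.02 2.41 0.4" --pt "0 0 0 0.43 -0.02 2.41 0.4" --pt "0 0 0 0.43 -0.02 2.41 0.4" --pt "0 0 0 0.43 -0.02 2.41 0.4" --pt "0 0 0 0.43 -0.02 2.41 0.4" --pt "0 0 0 0 0 0 0.4" --pt "0 0 0 0 0 0 0.4"

```text
t: 2.77
tool_pos: [0.3941, 0.0447, 0.0352]
tool_rot: [-0.161, 2.968, 0.019]
contact_force: [0.8, 0.5, 0.3]
opening: 0.0344
```

```bash
python3 - <<'E'
from h import *
tipdock()
a=[vision.get_image(n)[0] for n in ("scene","wrist")]
cv2.imwrite("pics/m1.png",np.vstack([cv2.resize(a[0][20:240,240:500],(520,440)) if 0 else a[0][20:260],a[1]])[:600,:,::-1])
E
```

```text
tip dock mm [-255.8  188.7   13.5] open 0.0344 F dock [0.9 0.4 0.3]
```

View pics/m1.png

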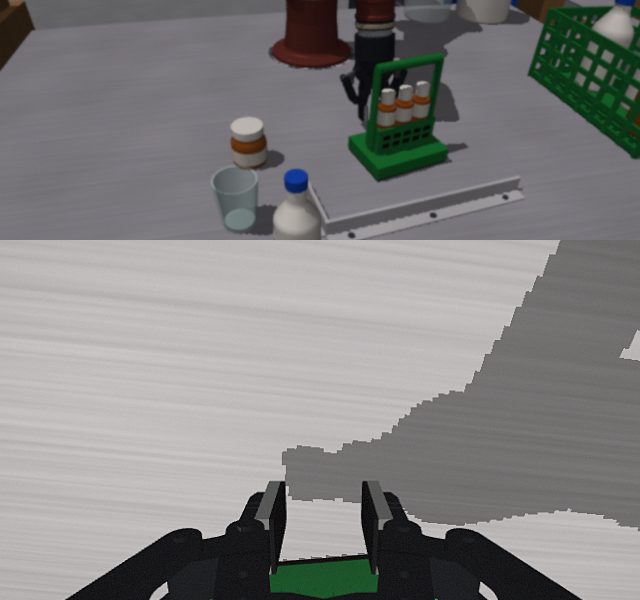

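The hand is low behind the base, centred on it at wrist pixel (323,575), with both fingers clear. I start a slow push toward the fence.

jog_arm --pt "0 0 0 -0.59 0 0.104 0.4" --pt "0 0 0 -0.59 0 0.104 0.4" --pt "0 0 0 -0.59 0 0.104 0.4" --pt "0 0 0 -0.59 0 0.104 0.4" --pt "0 0 0 -0.59 0 0.104 0.4" --pt "0 0 0 -0.295 0 0.052 0.4" --pt "0 0 0 -0.295 0 0.052 0.4" --pt "0 0 0 -0.295 0 0.052 0.4" --pt "0 0 0 -0.295 0 0.052 0.4" --pt "0 0 0 -0.295 0 0.052 0.4" --pt "0 0 0 -0.295 0 0.052 0.4" --pt "0 0 0 -0.295 0 0.052 0.4"

```text
t: 3.87
tool_pos: [0.4434, 0.0504, 0.0351]
tool_rot: [-0.163, 2.97, 0.02]
contact_force: [-9.3, 0.7, 6.4]
opening: 0.0344
```

```bash
cat >> h.py <<'E'
def look(n=None):
    tipdock(); im,d=vision.get_image("top"); c,sz,a,Q=caddy("top",im,d)
    if sz[0]>sz[1]: sz=sz[::-1]; a-=90
    b=todock(cv2.boxPoints((c,sz,a)),O,YAW)*1e3
    print("caddy dock mm",(todock(c,O,YAW)*1e3).round(1),"size",np.round(np.array(sz)*1e3,1),"rel yaw",round(a-np.degrees(YAW),2),"max x",b[:,0].max().round(1),"min y",b[:,1].min().round(1))
    if n: cv2.imwrite(f"pics/{n}.png",im[:,:,::-1])
E
python3 -c "
from h import *
look()"
```

```text
tip dock mm [-206.2  189.    13.4] open 0.0344 F dock [-9.2  1.8  6.4]
caddy dock mm [-140.2  186.9] size [108.8 149.5] rel yaw 3.77 max x -81.0 min y 108.7
```

jog_arm --pt "0 0 0 -0.295 0 0.052 0.4" --pt "0 0 0 -0.295 0 0.052 0.4" --pt "0 0 0 -0.295 0 0.052 0.4" --pt "0 0 0 -0.295 0 0.052 0.4" --pt "0 0 0 -0.295 0 0.052 0.4" --pt "0 0 0 -0.295 0 0.052 0.4" --pt "0 0 0 -0.295 0 0.052 0.4" --pt "0 0 0 -0.295 0 0.052 0.4" --pt "0 0 0 -0.295 0 0.052 0.4" --pt "0 0 0 -0.295 0 0.052 0.4" --pt "0 0 0 -0.295 0 0.052 0.4" --pt "0 0 0 -0.295 0 0.052 0.4"

```text
t: 4.92
tool_pos: [0.4791, 0.054, 0.0349]
tool_rot: [-0.163, 2.97, 0.018]
contact_force: [-7.4, -0.8, 2.2]
opening: 0.0342
```

```bash
python3 -c "
from h import *
look()"
```

```text
tip dock mm [-170.3  188.6   13.2] open 0.0342 F dock [-7.5  0.   2.2]
caddy dock mm [-105.9  182.8] size [107.8 149.5] rel yaw 0.01 max x -52.0 min y 108.1
```

jog_arm --pt "0 0 0 -0.295 0 0.052 0.4" --pt "0 0 0 -0.295 0 0.052 0.4" --pt "0 0 0 -0.295 0 0.052 0.4" --pt "0 0 0 -0.295 0 0.052 0.4" --pt "0 0 0 -0.295 0 0.052 0.4" --pt "0 0 0 -0.295 0 0.052 0.4" --pt "0 0 0 -0.295 0 0.052 0.4" --pt "0 0 0 -0.295 0 0.052 0.4" --pt "0 0 0 -0.295 0 0.052 0.4" --pt "0 0 0 -0.295 0 0.052 0.4" --pt "0 0 0 -0.295 0 0.052 0.4" --pt "0 0 0 -0.295 0 0.052 0.4"

```text
t: 5.97
tool_pos: [0.5151, 0.0579, 0.0349]
tool_rot: [-0.162, 2.969, 0.018]
contact_force: [-7.0, -0.8, 2.1]
opening: 0.0338
```

jog_arm --pt "0 0 0 -0.295 0 0.052 0.4" --pt "0 0 0 -0.295 0 0.052 0.4" --pt "0 0 0 -0.295 0 0.052 0.4" --pt "0 0 0 -0.1 0 0.017 0.4"

```text
t: 6.3
tool_pos: [0.5256, 0.059, 0.035]
tool_rot: [-0.162, 2.968, 0.018]
contact_force: [-4.6, -0.3, -0.4]
opening: 0.0344
```

```bash
python3 -c "
from h import *
look('t2')"
```

```text
tip dock mm [-123.5  188.5   13.3] open 0.0344 F dock [-4.6  0.2 -0.4]
caddy dock mm [-58.8 182.8] size [108.6 149.5] rel yaw -0.03 max x -4.5 min y 108.0
```

View pics/t2.png

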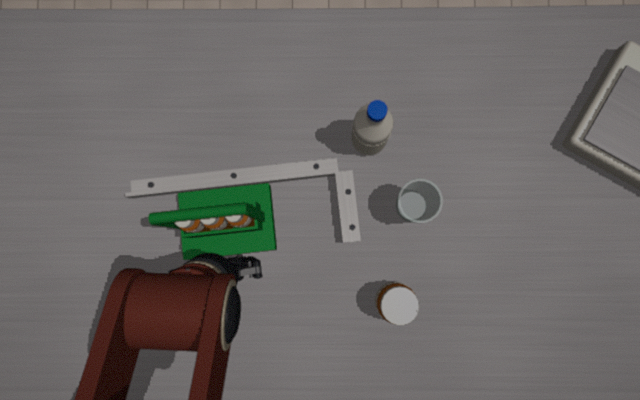

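The caddy is square to the fence, 3–4 mm short of it (base at about (228,222)), and the bystanders are unmoved. I retreat, rise and swing round to the +y side.

jog_arm --pt "0 0 0 0.99 0 -0.174 0.4" --pt "0 0 0 1.97 0 -0.35 0.4" --pt "0 0 0 2.95 0 -0.52 0.4" --pt "0 0 0 -0.58 0 -3.28 0.4" --pt "0 0 0 -0.58 0 -3.28 0.4" --pt "0 0 0 -0.58 0 -3.28 0.4" --pt "0 0 0 -0.58 0 -3.28 0.4" --pt "0 0 0 -0.58 0 -3.28 0.4" --pt "0 0 0 -0.58 0 -3.28 0.4" --pt "0 0 0 0 3.7 0 0.4" --pt "0 0 0 0 3.7 0 0.4" --pt "0 0 0 0 3.7 0 0.4"

```text
t: 7.35
tool_pos: [0.4562, 0.163, 0.2388]
tool_rot: [-0.158, 2.957, 0.019]
contact_force: [0.9, 1.0, -0.8]
opening: 0.0342
```

```bash
python3 -c "
from h import *
tipdock(); print(ctrl.get_obs()['q'].round(2)); plan(-57,315,215,'y',.5); plan(-57,315,14,'y',.5)"
```

```text
tip dock mm [-181.   299.5  217.1] open 0.0342 F dock [ 1.   0.9 -0.8]
[ 0.2  -0.41  2.05 -0.01  1.32 -1.48]
t 7.35 goal tcp [0.5805 0.2029 0.2343] F [ 0.9  1.  -0.8]
 turn(tool) [ 0.528 -0.254  1.483]  shift cm in present axes [-12.5    2.64   2.74]  in goal axes [ 2.51 12.79 -0.86]
t 7.35 goal tcp [0.5805 0.2029 0.0333] F [ 0.9  1.  -0.8]
 turn(tool) [ 0.528 -0.254  1.483]  shift cm in present axes [-8.89  2.58 22.52]  in goal axes [12.14 12.79 16.78]
```

jog_arm --pt "0.0377 -0.0181 0.1059 0 0 0 0.4" --pt "0.0377 -0.0181 0.1059 0 0 0 0.4" --pt "0.0377 -0.0181 0.1059 0 0 0 0.4" --pt "0.0377 -0.0181 0.1059 0 0 0 0.4" --pt "0.0377 -0.0181 0.1059 0 0 0 0.4" --pt "0.0377 -0.0181 0.1059 0 0 0 0.4" --pt "0.0377 -0.0181 0.1059 0 0 0 0.4" --pt "0.0377 -0.0181 0.1059 0 0 0 0.4" --pt "0.0377 -0.0181 0.1059 0 0 0 0.4" --pt "0.0377 -0.0181 0.1059 0 0 0 0.4" --pt "0.0377 -0.0181 0.1059 0 0 0 0.4" --pt "0.0377 -0.0181 0.1059 0 0 0 0.4"

```text
t: 8.35
tool_pos: [0.4556, 0.1625, 0.2371]
tool_rot: [1.593, 2.25, -0.414]
contact_force: [0.7, 1.0, 0.4]
opening: 0.0341
```

jog_arm --pt "0.0377 -0.0181 0.1059 0 0 0 0.4" --pt "0.0377 -0.0181 0.1059 0 0 0 0.4" --pt "0 0 0 0.63 3.2 -0.21 0.4" --pt "0 0 0 0.63 3.2 -0.21 0.4" --pt "0 0 0 0.63 3.2 -0.21 0.4" --pt "0 0 0 0.63 3.2 -0.21 0.4" --pt "0 0 0 0 0 0 0.4" --pt "0 0 0 0 0 0 0.4"

```text
t: 9.02
tool_pos: [0.5808, 0.2026, 0.2304]
tool_rot: [1.82, 2.04, -0.472]
contact_force: [-0.9, 0.1, -0.2]
opening: 0.034
```

```bash
python3 -c "
from h import *
look(); print(ctrl.get_obs()['q'].round(2)); plan(-57,310,14,'y',.5)"
```

```text
tip dock mm [-56.8 314.6 211.1] open 0.034 F dock [-0.9  0.2 -0.2]
caddy dock mm [-58.1 182.7] size [107.7 149.6] rel yaw -0.1 max x -4.1 min y 107.8
[ 0.41  0.16  1.59 -0.48  1.56  0.34]
t 9.07 goal tcp [0.581  0.198  0.0333] F [ 0.3 -1.  -0.3]
 turn(tool) [-0.004  0.001  0.005]  shift cm in present axes [ 9.08  0.18 17.55]  in goal axes [ 9.07  0.06 17.56]
```

jog_arm --pt "0 0 0 1.135 0.01 2.19 0.4" --pt "0 0 0 1.135 0.01 2.19 0.4" --pt "0 0 0 1.135 0.01 2.19 0.4" --pt "0 0 0 1.135 0.01 2.19 0.4" --pt "0 0 0 1.135 0.01 2.19 0.4" --pt "0 0 0 1.135 0.01 2.19 0.4" --pt "0 0 0 1.135 0.01 2.19 0.4" --pt "0 0 0 1.135 0.01 2.19 0.4" --pt "0 0 0 0 0 0 0.4" --pt "0 0 0 0 0 0 0.4"

```text
t: 9.9
tool_pos: [0.5784, 0.1975, 0.0335]
tool_rot: [1.819, 2.041, -0.475]
contact_force: [0.7, -0.3, 0.2]
opening: 0.0343
```

```bash
python3 -c "
from h import *
tipdock(); im=vision.get_image('scene')[0]; cv2.imwrite('pics/s3.png',cv2.resize(im[20:270,220:],(756,450))[:,:,::-1])"
```

```text
tip dock mm [-59.8 309.8  14.2] open 0.0343 F dock [ 0.6 -0.4  0.2]
```

View pics/s3.png

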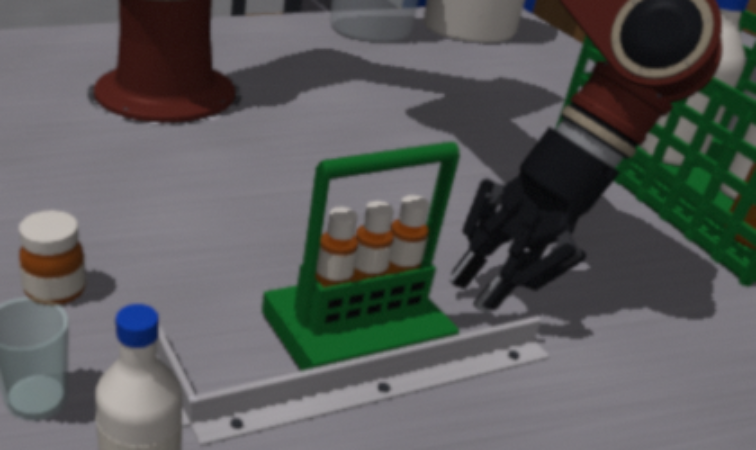

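The hand, at (520,265) in the crop, is tilted well clear of the handle, with tips low beside the base. I push along the fence.

jog_arm --pt "0 0 0 -0.527 0 0.288 0.4" --pt "0 0 0 -0.527 0 0.288 0.4" --pt "0 0 0 -0.527 0 0.288 0.4" --pt "0 0 0 -0.527 0 0.288 0.4" --pt "0 0 0 -0.527 0 0.288 0.4" --pt "0 0 0 -0.263 0 0.144 0.4" --pt "0 0 0 -0.263 0 0.144 0.4" --pt "0 0 0 -0.263 0 0.144 0.4" --pt "0 0 0 -0.263 0 0.144 0.4" --pt "0 0 0 -0.263 0 0.144 0.4" --pt "0 0 0 -0.263 0 0.144 0.4" --pt "0 0 0 -0.263 0 0.144 0.4"

```text
t: 10.95
tool_pos: [0.5859, 0.1485, 0.0338]
tool_rot: [1.821, 2.041, -0.469]
contact_force: [-0.6, 5.1, 0.7]
opening: 0.0341
```

```bash
python3 -c "
from h import *
look()"
```

```text
tip dock mm [-57.6 260.4  14.5] open 0.0341 F dock [-0.1  5.2  0.7]
caddy dock mm [-57.6 176.6] size [108.  149.3] rel yaw -0.01 max x -3.6 min y 102.0
```

jog_arm --pt "0 0 0 -0.307 0 0.168 0.4" --pt "0 0 0 -0.307 0 0.168 0.4" --pt "0 0 0 -0.307 0 0.168 0.4" --pt "0 0 0 -0.307 0 0.168 0.4" --pt "0 0 0 -0.307 0 0.168 0.4" --pt "0 0 0 -0.307 0 0.168 0.4" --pt "0 0 0 -0.307 0 0.168 0.4" --pt "0 0 0 -0.307 0 0.168 0.4" --pt "0 0 0 -0.307 0 0.168 0.4" --pt "0 0 0 -0.307 0 0.168 0.4" --pt "0 0 0 -0.307 0 0.168 0.4" --pt "0 0 0 -0.307 0 0.168 0.4"

```text
t: 12.0
tool_pos: [0.5905, 0.1066, 0.0338]
tool_rot: [1.82, 2.041, -0.469]
contact_force: [-0.8, 4.8, 0.6]
opening: 0.0347
```

```bash
python3 -c "
from h import *
look()"
```

```text
tip dock mm [-57.6 218.2  14.5] open 0.0347 F dock [-0.3  4.9  0.6]
caddy dock mm [-57.3 135.1] size [108.  148.6] rel yaw 0.15 max x -3.1 min y 60.6
```

jog_arm --pt "0 0 0 -0.307 0 0.168 0.4" --pt "0 0 0 -0.307 0 0.168 0.4" --pt "0 0 0 -0.307 0 0.168 0.4" --pt "0 0 0 -0.307 0 0.168 0.4" --pt "0 0 0 -0.307 0 0.168 0.4" --pt "0 0 0 -0.307 0 0.168 0.4" --pt "0 0 0 -0.307 0 0.168 0.4" --pt "0 0 0 -0.307 0 0.168 0.4" --pt "0 0 0 -0.307 0 0.168 0.4" --pt "0 0 0 -0.307 0 0.168 0.4" --pt "0 0 0 -0.307 0 0.168 0.4" --pt "0 0 0 -0.307 0 0.168 0.4"

```text
t: 13.05
tool_pos: [0.5952, 0.0647, 0.0338]
tool_rot: [1.82, 2.041, -0.47]
contact_force: [0.2, 4.0, 0.2]
opening: 0.034
```

jog_arm --pt "0 0 0 -0.263 0 0.144 0.4" --pt "0 0 0 -0.263 0 0.144 0.4" --pt "0 0 0 -0.263 0 0.144 0.4" --pt "0 0 0 -0.176 0 0.096 0.4" --pt "0 0 0 0 0 0 0.4"

```text
t: 13.47
tool_pos: [0.5964, 0.0533, 0.0338]
tool_rot: [1.82, 2.04, -0.471]
contact_force: [0.0, 4.1, 0.9]
opening: 0.0343
```

```bash
python3 -c "
from h import *
look()"
```

```text
tip dock mm [-57.6 164.5  14.5] open 0.0343 F dock [0.5 4.1 0.9]
caddy dock mm [-57.4  81.6] size [107.8 148.2] rel yaw 0.16 max x -3.3 min y 7.4
```

jog_arm --pt "0 0 0 -0.088 0 0.048 0.4" --pt "0 0 0 -0.088 0 0.048 0.4" --pt "0 0 0 -0.088 0 0.048 0.4" --pt "0 0 0 -0.088 0 0.048 0.4" --pt "0 0 0 -0.088 0 0.048 0.4"

```text
t: 13.93
tool_pos: [0.5969, 0.0484, 0.0338]
tool_rot: [1.82, 2.04, -0.471]
contact_force: [-1.5, 5.7, -0.4]
opening: 0.0339
```

jog_arm --pt "0 0 0 -0.088 0 0.048 0.4"

```text
t: 14.02
tool_pos: [0.597, 0.0474, 0.0337]
tool_rot: [1.82, 2.04, -0.471]
contact_force: [-0.7, 6.0, 0.4]
opening: 0.0341
```

jog_arm --pt "0 0 0 -0.088 0 0.048 0.4"

```text
t: 14.1
tool_pos: [0.5971, 0.0464, 0.0338]
tool_rot: [1.82, 2.04, -0.471]
contact_force: [-0.5, 5.9, -0.1]
opening: 0.0342
```

jog_arm --pt "0 0 0 -0.088 0 0.048 0.4"

```text
t: 14.18
tool_pos: [0.5971, 0.046, 0.0337]
tool_rot: [1.821, 2.041, -0.47]
contact_force: [-1.9, 9.6, 1.7]
opening: 0.0341
```

jog_arm --pt "0 0 0 -0.088 0 0.048 0.4"

```text
t: 14.27
tool_pos: [0.5974, 0.0458, 0.0338]
tool_rot: [1.822, 2.041, -0.468]
contact_force: [-1.5, 13.4, 2.6]
opening: 0.0341
```

```bash
python3 -c "
from h import *
look()"
```

```text
tip dock mm [-57.4 157.1  14.4] open 0.0341 F dock [-0.1 13.5  2.6]
caddy dock mm [-57.5  75. ] size [107.9 147.1] rel yaw 0.13 max x -3.4 min y 1.4
```

The cheek contact shows clearly: the push force rose from 6 to 13 N with the caddy at y = 75. Next comes the final nudge against the fence.

jog_arm --pt "0 0 0 0.44 0 -0.24 0.4" --pt "0 0 0 1.5 0 -0.82 0.4" --pt "0 0 0 3.3 0 -1.8 0.4" --pt "0 0 0 -1.2 0 -2.2 0.4" --pt "0 0 0 -1.2 0 -2.2 0.4" --pt "0 0 0 -1.2 0 -2.2 0.4" --pt "0 0 0 -1.2 0 -2.2 0.4" --pt "0 0 0 -1.2 0 -2.2 0.4" --pt "0 0 0 -1.2 0 -2.2 0.4" --pt "0 0 0 -1.2 0 -2.2 0.4" --pt "0 0 0 -1.2 0 -2.2 0.4"

```text
t: 15.23
tool_pos: [0.5915, 0.1029, 0.2355]
tool_rot: [1.82, 2.038, -0.475]
contact_force: [0.4, -0.5, 0.0]
opening: 0.0341
```

```bash
python3 -c "
from h import *
look();plan(-185,215,215,'x',.175); plan(-170,75,214,'x',.175)"
```

```text
tip dock mm [-57.  214.3 216.3] open 0.0341 F dock [ 0.3 -0.5  0. ]
caddy dock mm [-57.4  75. ] size [107.8 147. ] rel yaw 0.1 max x -3.3 min y 1.4
t 15.28 goal tcp [0.4615 0.0787 0.2367] F [2.2 0.4 3.2]
 turn(tool) [-0.522  0.26  -1.486]  shift cm in present axes [ -0.6  -13.46   0.93]  in goal axes [13.35 -1.   -1.79]
t 15.28 goal tcp [ 0.4916 -0.0589  0.2357] F [2.2 0.4 3.2]
 turn(tool) [-0.522  0.26  -1.486]  shift cm in present axes [-12.82 -11.99   7.77]  in goal axes [ 11.89 -15.    -1.43]
```

jog_arm --pt "0 0 0 -0.15 -3.36 0.23 0.4" --pt "0 0 0 -0.15 -3.36 0.23 0.4" --pt "0 0 0 -0.15 -3.36 0.23 0.4" --pt "0 0 0 -0.15 -3.36 0.23 0.4" --pt "-0.0373 0.0186 -0.1061 0 0 0 0.4" --pt "-0.0373 0.0186 -0.1061 0 0 0 0.4" --pt "-0.0373 0.0186 -0.1061 0 0 0 0.4" --pt "-0.0373 0.0186 -0.1061 0 0 0 0.4" --pt "-0.0373 0.0186 -0.1061 0 0 0 0.4" --pt "-0.0373 0.0186 -0.1061 0 0 0 0.4" --pt "-0.0373 0.0186 -0.1061 0 0 0 0.4" --pt "-0.0373 0.0186 -0.1061 0 0 0 0.4"

```text
t: 16.28
tool_pos: [0.4589, 0.0785, 0.2296]
tool_rot: [0.77, 2.754, -0.217]
contact_force: [-0.3, -0.3, 0.3]
opening: 0.0345
```

jog_arm --pt "-0.0373 0.0186 -0.1061 0 0 0 0.4" --pt "-0.0373 0.0186 -0.1061 0 0 0 0.4" --pt "-0.0373 0.0186 -0.1061 0 0 0 0.4" --pt "-0.0373 0.0186 -0.1061 0 0 0 0.4" --pt "-0.0373 0.0186 -0.1061 0 0 0 0.4" --pt "-0.0373 0.0186 -0.1061 0 0 0 0.4" --pt "0 0 0 0 -3.5 0 0.4" --pt "0 0 0 0 -3.5 0 0.4" --pt "0 0 0 0 -3.5 0 0.4" --pt "0 0 0 0 -3.5 0 0.4" --pt "0 0 0 0 0 0 0.4" --pt "0 0 0 0 0 0 0.4"

```text
t: 17.28
tool_pos: [0.4742, -0.062, 0.229]
tool_rot: [-0.157, 2.973, 0.017]
contact_force: [0.6, 0.7, 0.3]
opening: 0.0338
```

```bash
python3 -c "
from h import *
look();plan(-165,75,14,'x',.175)"
```

```text
tip dock mm [-187.9   73.8  207.3] open 0.0338 F dock [0.6 0.6 0.3]
caddy dock mm [-57.3  75. ] size [108. 147.] rel yaw -0.08 max x -3.2 min y 1.4
t 17.33 goal tcp [ 0.4966 -0.0583  0.0357] F [ 0.  -0.4 -0.4]
 turn(tool) [ 0.003 -0.011 -0.002]  shift cm in present axes [ 0.94 -0.06 19.44]  in goal axes [ 1.15 -0.   19.42]
```

jog_arm --pt "0 0 0 0.12 0 2.43 0.4" --pt "0 0 0 0.12 0 2.43 0.4" --pt "0 0 0 0.12 0 2.43 0.4" --pt "0 0 0 0.12 0 2.43 0.4" --pt "0 0 0 0.12 0 2.43 0.4" --pt "0 0 0 0.12 0 2.43 0.4" --pt "0 0 0 0.12 0 2.43 0.4" --pt "0 0 0 0.12 0 2.43 0.4" --pt "0 -0.011 0 0 0 0 0.4" --pt "0 0 0 0 0 0 0.4"

```text
t: 18.17
tool_pos: [0.4955, -0.0553, 0.0346]
tool_rot: [-0.166, 2.964, 0.021]
contact_force: [-0.3, -0.2, 0.2]
opening: 0.0342
```

```bash
python3 -c "
from h import *
tipdock()"
```

```text
tip dock mm [-165.8   78.2   13. ] open 0.0342 F dock [-0.3 -0.2  0.2]
```

jog_arm --pt "0 0 0 -0.49 0 0.087 0.4" --pt "0 0 0 -0.49 0 0.087 0.4" --pt "0 0 0 -0.49 0 0.087 0.4" --pt "0 0 0 -0.49 0 0.087 0.4" --pt "0 0 0 -0.49 0 0.087 0.4" --pt "0 0 0 -0.49 0 0.087 0.4" --pt "0 0 0 -0.197 0 0.035 0.4" --pt "0 0 0 -0.197 0 0.035 0.4" --pt "0 0 0 0 0 0 0.4"

```text
t: 18.92
tool_pos: [0.5312, -0.0533, 0.0362]
tool_rot: [-0.162, 2.96, 0.019]
contact_force: [-0.1, 1.0, -0.3]
opening: 0.0346
```

```bash
python3 -c "
from h import *
look()"
```

```text
tip dock mm [-130.1   76.3   14.6] open 0.0346 F dock [-0.   1.  -0.3]
caddy dock mm [-57.3  75. ] size [108. 147.] rel yaw -0.08 max x -3.2 min y 1.4
```

jog_arm --pt "0 0 0 -0.1 0 0.018 0.4" --pt "0 0 0 -0.1 0 0.018 0.4" --pt "0 0 0 -0.1 0 0.018 0.4" --pt "0 0 0 -0.1 0 0.018 0.4" --pt "0 0 0 -0.1 0 0.018 0.4" --pt "0 0 0 -0.1 0 0.018 0.4" --pt "0 0 0 -0.1 0 0.018 0.4" --pt "0 0 0 -0.1 0 0.018 0.4" --pt "0 0 0 -0.1 0 0.018 0.4"

```text
t: 19.72
tool_pos: [0.5389, -0.0524, 0.0359]
tool_rot: [-0.163, 2.964, 0.019]
contact_force: [-9.0, -0.5, 6.9]
opening: 0.0342
```

jog_arm --pt "0 0 0 -0.1 0 0.018 0.4"

```text
t: 19.8
tool_pos: [0.5392, -0.0523, 0.0357]
tool_rot: [-0.164, 2.966, 0.019]
contact_force: [-10.9, -1.2, 8.3]
opening: 0.0342
```

jog_arm --pt "0 0 0 -0.1 0 0.018 0.4"

```text
t: 19.88
tool_pos: [0.54, -0.0521, 0.0356]
tool_rot: [-0.164, 2.966, 0.019]
contact_force: [-10.1, -1.9, 8.2]
opening: 0.034
```

jog_arm --pt "0 0 0 -0.1 0 0.018 0.4"

```text
t: 19.97
tool_pos: [0.5409, -0.052, 0.0356]
tool_rot: [-0.164, 2.966, 0.02]
contact_force: [-10.7, -1.3, 8.3]
opening: 0.0342
```

jog_arm --pt "0 0 0 -0.1 0 0.018 0.4"

```text
t: 20.05
tool_pos: [0.5416, -0.0519, 0.0355]
tool_rot: [-0.164, 2.968, 0.02]
contact_force: [-14.6, -2.0, 10.1]
opening: 0.0339
```

```bash
python3 -c "
from h import *
look()"
```

```text
tip dock mm [-119.7   76.6   13.8] open 0.0339 F dock [-14.8  -0.4  10.1]
caddy dock mm [-55.7  75. ] size [107.3 147.1] rel yaw -0.05 max x -2.0 min y 1.4
```

jog_arm --pt "0 0 0 -0.1 0 0.018 0.4"

```text
t: 20.18
tool_pos: [0.5417, -0.0519, 0.0352]
tool_rot: [-0.165, 2.97, 0.02]
contact_force: [-18.3, -2.9, 11.0]
opening: 0.0341
```

jog_arm --pt "0 0 0 -0.05 0 0.009 0.4"

```text
t: 20.27
tool_pos: [0.5417, -0.0519, 0.035]
tool_rot: [-0.165, 2.971, 0.02]
contact_force: [-18.8, -3.7, 14.0]
opening: 0.0342
```

```bash
python3 -c "
from h import *
look('t4'); im,d=vision.get_image('top'); cv2.imwrite('pics/t4c.png',cv2.resize(im[140:270,200:400],(800,520),interpolation=cv2.INTER_CUBIC)[:,:,::-1])"
```

```text
tip dock mm [-119.7   76.6   13.3] open 0.0342 F dock [-19.1  -1.6  14. ]
caddy dock mm [-55.7  75.1] size [107.3 147.2] rel yaw -0.06 max x -2.0 min y 1.4
```

View pics/t4c.png

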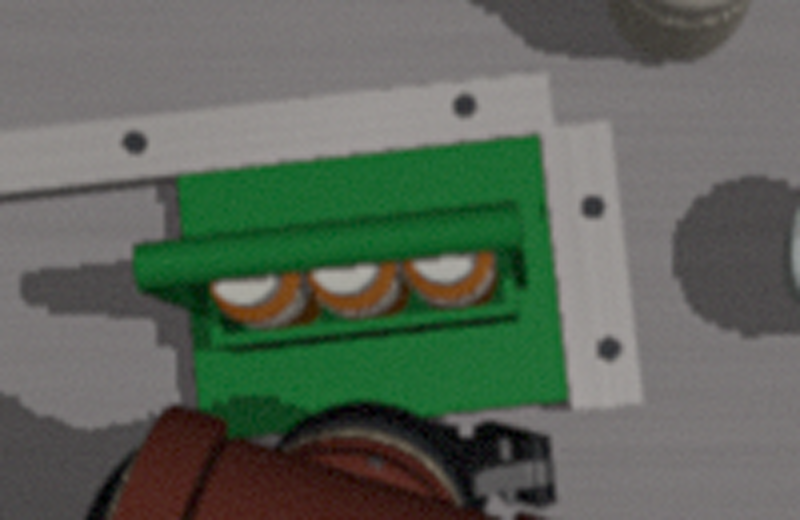

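The base is flush along both the fence and the cheek: no gap shows at the edges x≈545–568 or y≈135–175 of the crop. The tip stopped moving while the force rose to 19 N. I take the hand away.

jog_arm --pt "0 0 0 0.15 0 -0.026 0.4" --pt "0 0 0 0.49 0 -0.087 0.4" --pt "0 0 0 1.97 0 -0.35 0.4" --pt "0 0 0 2.95 0 -0.52 0.4" --pt "0 0 0 -0.2 0 -3.0 0.4" --pt "0 0 0 -0.2 0 -3.0 0.4" --pt "0 0 0 -0.2 0 -3.0 0.4" --pt "0 0 0 -0.2 0 -3.0 0.4" --pt "0 0 0 -0.2 0 -3.0 0.4" --pt "0 0 0 -0.2 0 -3.0 0.4" --pt "0 0 0 0 0 0 0.4" --pt "0 0 0 0 0 0 0.4"

```text
t: 21.37
tool_pos: [0.471, -0.061, 0.2184]
tool_rot: [-0.162, 2.954, 0.016]
contact_force: [-0.7, -0.4, -0.1]
opening: 0.0342
```

```bash
python3 - <<'E'
from h import *
look()
a,d=vision.get_image("top"); b=vision.get_image("scene")[0]
cv2.imwrite("pics/end.png",np.vstack([cv2.resize(a[140:280,190:400],(780,300*520//300-0)[:1]+(300,)) if 0 else cv2.resize(a[140:270,200:400],(450,292),interpolation=cv2.INTER_CUBIC),cv2.resize(b[120:280,200:447],(450,292),interpolation=cv2.INTER_CUBIC)])[:,:,::-1])
P=cloud("top",d)
for nm,(u0,u1,v0,v1) in (("flask",(340,400,95,160)),("jar",(370,425,278,330)),("beak",(390,450,175,228))):
    q=P[v0:v1,u0:u1][d[v0:v1,u0:u1]>0]; q=q[q[:,2]>.04]; print(nm,q.min(0).round(3),q.max(0).round(3))
E
```

```text
tip dock mm [-190.6   75.1  196.7] open 0.0342 F dock [-0.7 -0.4 -0.1]
caddy dock mm [-55.5  75.1] size [106.9 147.1] rel yaw -0.05 max x -2.0 min y 1.5
flask [ 0.705 -0.2    0.041] [ 0.763 -0.142  0.174]
jar [ 0.434 -0.239  0.04 ] [ 0.495 -0.18   0.08 ]
beak [ 0.588 -0.276  0.04 ] [ 0.653 -0.209  0.089]
```

View pics/end.png

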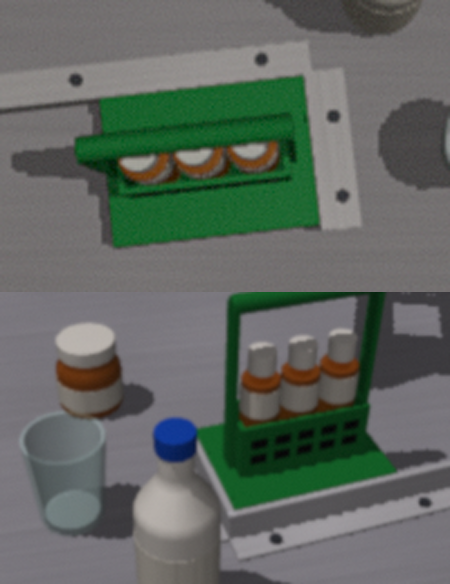

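Both views show the caddy upright and flush in the corner, with the bystanders in place and the hand clear. I hand the job in.

```bash
python3 -c "
from station import ctrl
print(ctrl.finish_job(), ctrl.get_obs()['t'])"
```

```text
the job is handed in; nothing more can be done
the job is handed in; nothing more can be done
```

The caddy is parked in the corner, flush against both the fence and the cheek, and the job was handed in at about 21.5 s. I pushed it low on its base toward the fence, which also squared it up. I then pushed it along the fence to the cheek, nudged it once more against the fence, and withdrew the hand.

- **Position:** the last look put the caddy's centre at dock (-55.5, 75.1) mm, against a target of (-55, 75). It sat within about 0.1° of square, and neither view showed a gap.
- **Forces:** on reaching each stop the push force rose while the tip stopped moving, to about 13 N at the cheek and 19 N at the fence. The fence reading came with 14 N vertical, meaning the finger pressed down on the base rather than lifting it.
- **Surroundings:** the bottle, jar and beaker measured within 1 mm of where they started. The handle was kept clear throughout, and the hand ended about 0.2 m up and touching nothing.
- **Disagreement:** the camera mask measured the base 2–3 mm small (107 × 147 mm instead of 110 × 150), so its edge readings suggest gaps of 1.5–2 mm. The position of the centre and the forces both indicate full contact.

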